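Box up a batch of shoe heels from the hopper

TASK

Box up the batch of heels: slide the grey tub squarely under the hopper, pull the hopper's slide gate fully open so that all its heels drop into the tub, and push the gate fully shut before you draw the tub clear of the hopper again. Put the heels lying loose on the bench into the tub as well, then fit the blue lid and press it down until it is fully home all round. Leave the tub standing on the bench, and everything else there where it is.

Things in the scene. Friction and masses are not known exactly. Their poses are not given: they have to be found in the camera images.
- hopper: fixed teal sheet-metal hopper with red-edged open mouth, on four 20 mm legs, 300 mm high; origin on the bench below the centre of its outlet, z up. Up to 200 mm height its walls measure 142 (x) by 117 (y) mm; above that the x walls flare to 222 mm, the y walls stay upright. Position and yaw vary
- outlet (a point): centre of the hopper's outlet, 130 (x) by 105 (y) mm, in the underside, 118 mm above the bench, of a flange 250 by 170 mm. The legs stand at x +-115, y +-75 mm from here: a clear passage 210 mm wide runs under the hopper along its y axis. The tub goes in from the hopper's -y side
- gate (a joint): steel blade that closes the hopper's outlet, 122 mm wide, 128 to 132 mm above the bench, its end 146 mm to +y of the outlet's centre when shut; slides in the hopper's +y direction: 0 m fully shut, 0.112 m fully open (0.110 clears the outlet wholly); stays where it is left, about 3 N of friction
- gate_knob (a point): grip point of the gate's upright knob, 160 mm above the bench, moving with the blade: black stem 22 mm diameter from 132 to 170 mm, red 28 mm ball on it (top at 186 mm). With the gate shut it is 130 mm to the hopper's +y of the outlet's centre, 71 mm from the hopper's wall; fingers closing along the hopper's x have room
- tub: loose grey plastic tub, outside 168 (x) by 212 (y) by 100 (z) mm, walls and floor 6 mm, 0.32 kg; origin at the centre of its underside, z up. It can be dragged along the bench. It starts on the hopper's -y side with its handle (its -y end) pointing away from the hopper
- tub_handle (a point): centre of the tub's dark stub handle, a bar 18 mm wide (x), 18 mm high, running out in the tub's -y direction to 71 mm beyond the end wall; this point is 141 mm in -y from the tub's origin and 71 mm above its underside
- lid: loose blue lid for the tub, 183 (x) by 227 (y) mm, 0.2 kg; origin at the centre of its skirt's lower edge, z up. Skirt 14 mm deep, 3.5 mm clear of the tub's walls all round; fits either way round. A stiff seal under its plate: merely laid on, the lid stands 5 mm proud (origin 91 mm above the tub's underside); pushed down with over 10 N (2.5 N a corner) it seats at 86 mm and stays
- lid_grip (a point): centre of the lid's grip bar, 16 mm wide (x), 104 mm long (y), 42 mm above the lid's origin (top of the bar at 50 mm, of the plate at 20 mm)
- heel0: stacked-leather block heel for a shoe: 60 mm long (x), 44 mm wide (y), 40 mm high (z), 50 g, flat sides, its back (-x end) rounded to a half circle, tan and brown layers with a black rubber layer below; origin at its centre. Starts in the hopper, on the gate. There are 2 to 4 of these
- heel1: stacked-leather block heel for a shoe: 60 mm long (x), 44 mm wide (y), 40 mm high (z), 50 g, flat sides, its back (-x end) rounded to a half circle, tan and brown layers with a black rubber layer below; origin at its centre. Starts in the hopper, on the gate. There are 2 to 4 of these
- heel2: stacked-leather block heel for a shoe: 60 mm long (x), 44 mm wide (y), 40 mm high (z), 50 g, flat sides, its back (-x end) rounded to a half circle, tan and brown layers with a black rubber layer below; origin at its centre. Starts in the hopper, on the gate. There are 2 to 4 of these
- heel3: stacked-leather block heel for a shoe: 60 mm long (x), 44 mm wide (y), 40 mm high (z), 50 g, flat sides, its back (-x end) rounded to a half circle, tan and brown layers with a black rubber layer below; origin at its centre. Starts in the hopper, on the gate. There are 2 to 4 of these
- stray0: stacked-leather block heel for a shoe: 60 mm long (x), 44 mm wide (y), 40 mm high (z), 50 g, flat sides, its back (-x end) rounded to a half circle, tan and brown layers with a black rubber layer below; origin at its centre. Starts loose on the bench, standing on its rubber layer, on the robot's right. There are 1 to 3 of these
- stray1: stacked-leather block heel for a shoe: 60 mm long (x), 44 mm wide (y), 40 mm high (z), 50 g, flat sides, its back (-x end) rounded to a half circle, tan and brown layers with a black rubber layer below; origin at its centre. Starts loose on the bench, standing on its rubber layer, on the robot's right. There are 1 to 3 of these
- stray2: stacked-leather block heel for a shoe: 60 mm long (x), 44 mm wide (y), 40 mm high (z), 50 g, flat sides, its back (-x end) rounded to a half circle, tan and brown layers with a black rubber layer below; origin at its centre. Starts loose on the bench, standing on its rubber layer, on the robot's right. There are 1 to 3 of these
- last: green plastic shoe last, 250 mm: not part of the job, leave it where it is
- cement: jar of cement with black cap, 68 mm diameter, 100 mm high: not part of the job, leave it where it is
- hammer: hammer, 240 mm: not part of the job, leave it where it is
- brush: brush, 180 mm: not part of the job, leave it where it is
- thread: red thread cone, 52 mm diameter, 84 mm high: not part of the job, leave it where it is
- tin: flat yellow polish tin, 84 mm diameter, 35 mm high: not part of the job, leave it where it is

How it is judged:
On the way, in this order (a step that is already met when the one before it is completed fails the run):
1. the tub stands squarely under the hopper's outlet (within 20 mm in the hopper's x, 45 mm in its y, 0.12 rad), gate still shut (x of tub in the frame of hopper between -0.02 and 0.02 m and y of tub in the frame of hopper between -0.045 and 0.045 m and angle between the y axis of tub and the y axis of hopper, either way round below 0.12 rad and value of joint gate below 0.02 m), for 0.2 s.
2. the gate is open and all the hopper's heels lie in the tub below it (x of tub in the frame of hopper between -0.02 and 0.02 m and y of tub in the frame of hopper between -0.045 and 0.045 m and angle between the y axis of tub and the y axis of hopper, either way round below 0.12 rad and x of heel0 in the frame of tub between -0.078 and 0.078 m and y of heel0 in the frame of tub between -0.1 and 0.1 m and z of heel0 in the frame of tub between 0.01 and 0.09 m and x of heel1 in the frame of tub between -0.078 and 0.078 m and y of heel1 in the frame of tub between -0.1 and 0.1 m and z of heel1 in the frame of tub between 0.01 and 0.09 m and x of heel2 in the frame of tub between -0.078 and 0.078 m and y of heel2 in the frame of tub between -0.1 and 0.1 m and z of heel2 in the frame of tub between 0.01 and 0.09 m and x of heel3 in the frame of tub between -0.078 and 0.078 m and y of heel3 in the frame of tub between -0.1 and 0.1 m and z of heel3 in the frame of tub between 0.01 and 0.09 m and value of joint gate above 0.05 m), for 0.2 s.
3. the gate is pushed fully shut (under 8 mm) with the tub still beneath (x of tub in the frame of hopper between -0.02 and 0.02 m and y of tub in the frame of hopper between -0.045 and 0.045 m and angle between the y axis of tub and the y axis of hopper, either way round below 0.12 rad and value of joint gate below 0.008 m), for 0.2 s.
At the end, for the whole second after the job is handed in: every heel present, from the hopper and the bench, is in the tub; the gate is shut (under 8 mm); the tub stands flat on the bench, its centre over 170 mm from the outlet's; the lid is on, centred, at most 2.5 mm above fully home and level with the tub within 0.02 rad; all at rest (x of heel0 in the frame of tub between -0.078 and 0.078 m and y of heel0 in the frame of tub between -0.1 and 0.1 m and z of heel0 in the frame of tub between 0.01 and 0.09 m and x of heel1 in the frame of tub between -0.078 and 0.078 m and y of heel1 in the frame of tub between -0.1 and 0.1 m and z of heel1 in the frame of tub between 0.01 and 0.09 m and x of heel2 in the frame of tub between -0.078 and 0.078 m and y of heel2 in the frame of tub between -0.1 and 0.1 m and z of heel2 in the frame of tub between 0.01 and 0.09 m and x of heel3 in the frame of tub between -0.078 and 0.078 m and y of heel3 in the frame of tub between -0.1 and 0.1 m and z of heel3 in the frame of tub between 0.01 and 0.09 m and x of stray0 in the frame of tub between -0.078 and 0.078 m and y of stray0 in the frame of tub between -0.1 and 0.1 m and z of stray0 in the frame of tub between 0.01 and 0.09 m and x of stray1 in the frame of tub between -0.078 and 0.078 m and y of stray1 in the frame of tub between -0.1 and 0.1 m and z of stray1 in the frame of tub between 0.01 and 0.09 m and x of stray2 in the frame of tub between -0.078 and 0.078 m and y of stray2 in the frame of tub between -0.1 and 0.1 m and z of stray2 in the frame of tub between 0.01 and 0.09 m and value of joint gate below 0.008 m and horizontal distance between tub and hopper above 0.17 m and angle between tub's own z axis and vertical below 0.05 rad and height (world z) of tub below 0.006 m and z of lid in the frame of tub between 0.08 and 0.0885 m and horizontal distance between lid and tub below 0.012 m and angle between the z axis of lid and the z axis of tub, either way round below 0.02 rad and linear speed of each of tub, lid below 0.02 m/s); the robot touches nothing.
It fails at once if the last, cement jar, hammer, brush, thread cone or tin is moved more than 40 mm (distance of any of last, cement, hammer, brush, thread, tin from where it was at the start of the episode above 0.04 m).
Of heel0, heel1, heel2, heel3 only 2 to 4 are there at a start; the rules pass over those that are not, and their reading is None.
Of stray0, stray1, stray2 only 1 to 3 are there at a start; the rules pass over those that are not, and their reading is None.
At some moment in a run one of stray0, stray1, stray2, lid may be knocked a few centimetres aside while the robot is not near it.
Once in a run the grip may slacken for a moment while it holds something.
It also fails if it takes over 210 s, if anything falls off the work surface, if the arm or the gripper's body presses on something with over 40 N, if the wrist force passes 120 N, or if a joint passes its speed limit or range.

ROBOT

A 6-joint arm with a two-finger parallel gripper is mounted at the origin on the work surface. World frame = base frame: x ahead of the robot, y to its left, z up, the work surface at z = 0. Lengths are in m, angles in rad, forces in N, time in s.
With the tool pointing down it reaches from about 0.25 to 0.85 m from the base axis. Payload 12.5 kg.
Tool frame: the origin (TCP) lies at the very end of the fingers, on their centre line; the grasp point (between the pads) lies 19 mm behind it; z points along the fingers, y is the line along which they close (so a half turn about z gives the same grasp; the last joint's range is limited). The gripper opens to 93 mm and grips with 3 to 60 N. Pads are 15 mm wide; open, the fingers measure 128 mm over their backs; the gripper's body (75 mm by 188 mm) begins 65 mm behind the grasp point.
Start: joints at [-1.357, 0.351, 1.652, -0, 1.139, -0.085], TCP at [0.162, -0.526, 0.219] pointing down, gripper open.
Joint ranges: [-2.75, 2.75], [-0.79, 2.1], [0.01, 2.65], [-1.57, 4.71], [0.07, 3.14], [-2.87, 2.87]. Speed limits (rad/s): [2.22, 2.22, 2.79, 3.14, 3.14, 3.14].

INTERFACE

Orientations are given as a rotation vector (axis times angle).
In Python, from cell import state, snapshot, calibration, hand_in gives the robot as it stands. The module is installed in compiled form; this text tells all that it offers.
- The arm moves only by the tool play_rows, never from a script. Its argument "deltas" is a list of rows, each a list of 4 numbers: the shift along the world's x, y, z in m, then the turn about the world's z in degrees. In form: [[tx, ty, tz, roll], ...]. A call has 1 to 20 rows; each row is the pose to reach, as a shift and turn from the pose commanded when the call began; what a row does not reach only later rows make up. A row lasts 1/10 s, in which the tool goes at most 50 mm and 8.59 degrees, less where a joint would pass 70% of its speed; a pose out of reach is approached as far as the arm can. A call with a gripper value outside its range is refused whole. "jaw" is the opening, from 0 (shut) to 1 (fully open), set as the call begins (left out, the last holds). The fingers move at their own pace and stop on an object; "newtons" is the grip in N (left out, the last holds). Time passes only in rows, so rows that repeat a pose let the fingers close. It gives the time, the measured TCP pose, the force, the opening and the grip force at its end, in the units of the state.
- state(): the state, without advancing time (a new reading comes with each control period).
- snapshot(name): name is "scene" or "side" or "wrist"; returns (picture, depth): 384x512x3 uint8, blue, green, red; 384x512 float32, m along the optical axis (not along the pixel's ray), 0 where there is no reading.
- calibration(name): a dict with "fx", "fy", "cx", "cy" (pixels), "R" (3x3) and "t" (3): a world point X has camera coordinates R X + t; the wrist camera has in their place "hand_eye" (4x4, takes a point from camera to tool coordinates, whose origin is the TCP and whose axes are the flange's). Camera axes: x right, y down, z forward; pixel columns grow to the right and rows downward; lengths in m; the calibration is good to about 2 mm. A picture is of the moment at which its call begins: read the wrist's pose just before it. calibration takes no time and is no camera call.
- hand_in(): hands the job in; it is judged then, once.
The state is a dict: "time_s": time; "joints": joint angles; "dq": joint speeds; "effort": joint torques, N m; "position": TCP position; "orientation": TCP orientation; "wrist_force": force on the tool from outside, world axes, zero at the start; "wrist_torque": the same for the moment, N m; "opening": finger opening in m; "grip_force": force on a finger pad.
Only numpy, scipy, OpenCV 4.12 (cv2) and the standard library are available. Lean on these libraries where they do the work, as an engineer would, in place of code of your own. Each camera call takes 0.05 s, during which the arm holds its last target. There are 200 camera calls.

## Working session

There is one attempt and no reset: what is moved stays moved. The work goes in short steps, Python scripts to look and compute and a tool call to move; the robot and the scene stay as the last step left them, time stands still between calls to the robot, and variables do not carry over. Pictures are saved under pics/ and viewed, at most 17 in all, crops included, and the job is handed in when it is done.

Besides the shell and the picture viewer there is one more tool, called after "Call:" as a command line: name --pt "numbers of a row" for each row, then --argument value for the rest. play_rows: Moves the arm, as the interface text tells. Its arguments: {"type":"object","properties":{"deltas":{"type":"array"},"jaw":{"type":"number"},"newtons":{"type":"number"}},"required":["deltas"]}

```bash
mkdir -p pics
cat > h.py <<'E'
import numpy as np, cv2
from cell import state, snapshot, calibration, hand_in
from scipy.spatial.transform import Rotation as Ro
def look(name):
    s=state(); im,d=snapshot(name); c=calibration(name)
    v,u=np.mgrid[:384,:512]
    cam=np.stack([(u-c['cx'])/c['fx']*d,(v-c['cy'])/c['fy']*d,d],-1)
    if name=='wrist':
        H=np.array(c['hand_eye']); R=Ro.from_rotvec(s['orientation']).as_matrix()
        P=(cam@H[:3,:3].T+H[:3,3])@R.T+np.array(s['position'])
    else: P=(cam-np.array(c['t']))@np.array(c['R'])
    P[d==0]=np.nan
    return im,P
E
python3 - <<'E'
from h import *
a=[]
for n in('scene','side'):
    im,P=look(n); np.savez('%s0.npz'%n,im=im,P=P); cv2.imwrite('pics/%s0.png'%n,im)
print(state()); print(calibration('wrist'))
E
```

```text
{'time_s': 0.1, 'joints': array([-1.35661581e+00,  3.51148640e-01,  1.65236588e+00,  1.95126135e-05,
        1.13912304e+00, -8.45709702e-02]), 'dq': array([ 0.00095169, -0.00047353, -0.00022104,  0.00026095,  0.00073959,
       -0.00254089]), 'effort': array([ 1.75846621e-03, -4.98026204e+01, -2.85704595e+01,  7.00071920e-02,
        2.39035726e-02, -3.67894336e-05]), 'position': array([ 0.16185636, -0.52531112,  0.21817154]), 'orientation': array([-3.10557810e+00, -4.67366475e-01,  7.84919224e-05]), 'wrist_force': array([ 0.21075495, -0.13525137,  0.19581598]), 'wrist_torque': array([ 0.05054307, -0.02776801, -0.03876503]), 'grip_force': 0.0, 'opening': 0.09323445539277304}
{'fx': 337.14412204300226, 'fy': 337.14412204300226, 'cx': 254.47350549245286, 'cy': 192.43427307087, 'hand_eye': array([[ 3.36413170e-04, -9.63211348e-01, -2.68744834e-01,
         7.48089213e-02],
       [ 9.99999378e-01,  3.81556595e-05,  1.11503909e-03,
         2.61370746e-04],
       [-1.06376417e-03, -2.68745042e-01,  9.63210761e-01,
        -1.65957809e-01],
       [ 0.00000000e+00,  0.00000000e+00,  0.00000000e+00,
         1.00000000e+00]])}
```

View pics/scene0.png

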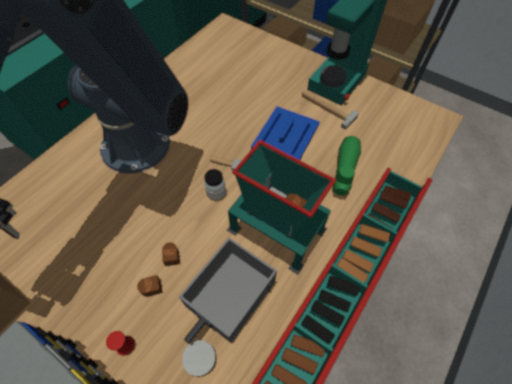

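View pics/side0.png

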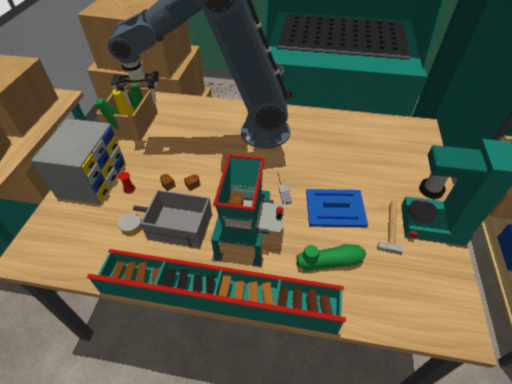

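Scene view: tub at (228,290) with its handle at (195,330), tin close to the handle at (199,357), hopper mouth at (283,178), lid at (287,132), two strays at (170,254) and (149,286). Side view: the gate knob is at (279,212).

```bash
cat >> h.py <<'E'
def rect(xy):
    (c,wh,a)=cv2.minAreaRect(np.float32(xy)*1000); return np.round(c,1),np.round(wh,1),round(a,1)
E
python3 - <<'E'
from h import *
for n in('scene','side'):
    z=np.load(n+'0.npz'); im=z['im'];P=z['P']
    hsv=cv2.cvtColor(im,cv2.COLOR_BGR2HSV); H,S,V=[hsv[...,i].astype(int) for i in range(3)]
    X,Y,Z=[P[...,i] for i in range(3)]
    def rep(tag,m,k=40):
        nn,l,st,c=cv2.connectedComponentsWithStats(m.astype(np.uint8))
        for i in range(1,nn):
            if st[i,4]>=k:
                q=P[l==i]; print(n,tag,c[i].round(),st[i,4],rect(q[:,:2]),'z',np.nanpercentile(q[:,2],[2,50,98]).round(3), 'mean',q.mean(0).round(3))
    ok=np.isfinite(Z)&(X>-.1)&(X<1.1)&(abs(Y)<.9)
    rep('blue',ok&(H>100)&(H<125)&(S>150)&(Z>0.005)&(Z<.07)&(Y>0))
    rep('rim',ok&((H<8)|(H>172))&(S>130)&(Z>.285)&(Z<.32))
    rep('red',ok&((H<6)|(H>174))&(S>130)&(Z>.03)&(Z<.2),15)
    rep('tubrim',ok&(S<60)&(Z>.092)&(Z<.106))
    rep('tubhandle',ok&(S<60)&(Z>.06)&(Z<.09))
    rep('brown',ok&(H>4)&(H<20)&(S>90)&(Z>.025)&(Z<.06),30)
    rep('inhopper',ok&(H>4)&(H<20)&(S>90)&(Z>.13)&(Z<.28),30)
    rep('tin',ok&(Z>.028)&(Z<.045)&(S<100),60)
    if n=='side': rep('flange',ok&(Z>.105)&(Z<.145)&(H>70)&(H<100),40)
E
```

```text
scene blue [288. 132.] 1746 (array([433.2, 366.4]), array([178.3, 193.8]), 9.2) z [0.015 0.02  0.048] mean [0.438 0.365 0.021]
scene rim [285. 180.] 950 (array([620.4,   8.9]), array([228. , 127.5]), 1.8) z [0.298 0.305 0.308] mean [0.63  0.002 0.304]
scene red [346.  96.] 16 (array([535.9, 630.7]), array([11.6, 16.8]), 4.3) z [0.039 0.044 0.049] mean [0.535 0.631 0.044]
scene red [318. 282.] 1142 (array([818.3,  -9. ]), array([771.9,  13.1]), 90.0) z [0.071 0.074 0.078] mean [ 0.818 -0.071  0.074]
scene red [370. 288.] 1510 (array([938.5,  32.3]), array([ 13.9, 692.4]), 0.0) z [0.067 0.116 0.12 ] mean [ 0.938 -0.023  0.111]
scene red [117. 341.] 354 (array([ 477.9, -516.5]), array([42.3, 45.8]), 76.7) z [0.033 0.083 0.087] mean [ 0.481 -0.516  0.076]
scene tubrim [213. 178.] 202 (array([378.6,   5.1]), array([53.1, 53.2]), 8.1) z [0.093 0.1   0.103] mean [0.379 0.003 0.099]
scene tubrim [228. 287.] 774 (array([ 625. , -240.4]), array([212.7, 169. ]), 88.8) z [0.092 0.099 0.103] mean [ 0.626 -0.246  0.099]
scene tubhandle [333.  76.] 405 (array([450.9, 664.4]), array([96.5, 97.8]), 4
[... 8752 characters left out ...]
.2, 262.1]), 35.8) z [0.028 0.035 0.044] mean [ 0.688 -0.205  0.036]
side tin [129. 222.] 323 (array([ 665.5, -420.4]), array([85.7, 83.6]), 57.5) z [0.029 0.034 0.039] mean [ 0.668 -0.421  0.034]
side tin [197. 282.] 117 (array([867.1, -92.1]), array([57.6, 25.5]), 9.7) z [0.029 0.036 0.042] mean [ 0.867 -0.092  0.036]
side flange [265. 195.] 65 (array([528.5,  82. ]), array([62.8, 25.6]), 7.6) z [0.122 0.125 0.143] mean [0.522 0.082 0.127]
side flange [461. 215.] 344 (array([471.6, 772.6]), array([154.2,  67.6]), 29.2) z [0.106 0.125 0.144] mean [0.49  0.782 0.125]
side flange [236. 236.] 817 (array([697.8,  16.8]), array([105.2, 169.2]), 0.3) z [0.115 0.125 0.138] mean [0.717 0.015 0.126]
```

Call:
play_rows --pt "0.461 0.128 -0.02 71.7" --pt "0.461 0.128 -0.02 71.7" --pt "0.461 0.128 -0.02 71.7" --pt "0.461 0.128 -0.02 71.7" --pt "0.461 0.128 -0.02 71.7" --pt "0.461 0.128 -0.02 71.7" --pt "0.461 0.128 -0.02 71.7" --pt "0.461 0.128 -0.02 71.7" --pt "0.461 0.128 -0.02 71.7" --pt "0.461 0.128 -0.02 71.7" --pt "0.461 0.128 -0.02 71.7" --pt "0.461 0.128 -0.02 71.7" --pt "0.461 0.128 -0.02 71.7" --pt "0.461 0.128 -0.02 71.7" --jaw 0.7 --newtons 50

```text
time_s: 1.5
position: [0.622, -0.3983, 0.199]
orientation: [2.246, 2.197, -0.0]
wrist_force: [-0.4, -0.9, -0.5]
opening: 0.0652
grip_force: 0.0
```

Run:
```python
from h import *
s=state(); print(s['position'],s['orientation'],s['joints'].round(2))
im,P=look('wrist'); cv2.imwrite('pics/w1.png',im); np.savez('w1.npz',im=im,P=P)
S=cv2.cvtColor(im,cv2.COLOR_BGR2HSV)[...,1]
X,Y,Z=[P[...,i] for i in range(3)]
m=(Z>.074)&(Z<.086)&(Y<-.345)&(Y>-.45)&(X>.55)&(X<.7)&(S<90)
q=P[m]; print(m.sum(),rect(q[:,:2]),q[:,2].mean())
m=(Z>.094)&(Z<.106)&(abs(X-.626)<.12)&(Y<-.1)&(S<90); q=P[m]; print(m.sum(),rect(q[:,:2]))
```

```text
[ 0.62197365 -0.398337    0.19897661] [ 2.24556052e+00  2.19689752e+00 -1.55102060e-04] [-0.63  0.72  1.1  -0.    1.32 -0.61]
1700 (array([ 622.7, -381.2]), array([68.6, 48.9]), 88.7) 0.07992943339668099
4333 (array([ 624.4, -300.7]), array([ 88.7, 169.2]), 88.8)
```

View pics/w1.png

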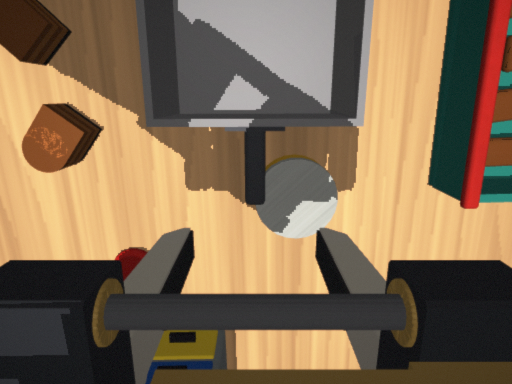

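Wrist view: the handle runs from (255,128) to (255,203) with the tin partly under it at (297,197), and the fingers straddle it. I'm going down to grip it with the fingertips at z = 0.052, above the tin.

Call:
play_rows --pt "0.001 0 -0.04 0" --pt "0.001 0 -0.08 0" --pt "0.001 0 -0.12 0" --pt "0.001 0 -0.147 0" --pt "0.001 0 -0.147 0" --pt "0.001 0 -0.147 0"

```text
time_s: 2.15
position: [0.624, -0.3982, 0.0528]
orientation: [2.244, 2.197, 0.0]
wrist_force: [0.0, -0.0, 1.6]
opening: 0.0653
grip_force: 0.0
```

Call:
play_rows --pt "0 0 0 0" --pt "0 0 0 0" --pt "0 0 0 0" --pt "0 0 0 0" --pt "0 0 0 0" --pt "0 0 0 0" --pt "0 0 0 0" --pt "0 0 0 0" --jaw 0 --newtons 50

```text
time_s: 2.95
position: [0.6238, -0.3976, 0.0516]
orientation: [-2.244, -2.199, 0.0]
wrist_force: [-1.1, -0.0, 1.5]
opening: 0.0174
grip_force: 50.0
```

Call:
play_rows --pt "0.001 0.01 0 0.4" --pt "0.001 0.025 0 0.8" --pt "0.002 0.045 0 1.2" --pt "0.002 0.065 0 1.6" --pt "0.002 0.085 0 2.0" --pt "0.003 0.105 0 2.4" --pt "0.003 0.12 0 2.8" --pt "0.003 0.12 0 2.8"

```text
time_s: 3.75
position: [0.6271, -0.275, 0.0517]
orientation: [-2.186, -2.254, -0.001]
wrist_force: [-0.1, 2.0, -1.0]
opening: 0.0177
grip_force: 50.0
```

```bash
cat > m.py <<'E'
from h import *
import sys
for n in('scene','side'):
    im,P=look(n); np.savez('%s1.npz'%n,im=im,P=P); cv2.imwrite('pics/%s_%s.png'%(n,sys.argv[1]),im)
    hsv=cv2.cvtColor(im,cv2.COLOR_BGR2HSV); H,S,V=[hsv[...,i].astype(int) for i in range(3)]
    X,Y,Z=[P[...,i] for i in range(3)]
    def r(t,m,k=15):
        nn,l,st,c=cv2.connectedComponentsWithStats(m.astype(np.uint8))
        for i in range(1,nn):
            if st[i,4]>=k: print(n,t,c[i].round(),st[i,4],*rect(P[l==i][:,:2]))
    r('tub',(S<60)&(Z>.092)&(Z<.106)&(X>.5)&(X<.75)&(abs(Y+.15)<.3),100)
    r('rim',((H<8)|(H>172))&(S>130)&(Z>.285)&(Z<.32)&(abs(X-.62)<.2)&(abs(Y)<.2),100)
    r('knob',((H<8)|(H>172))&(S>130)&(Z>.15)&(Z<.2)&(abs(X-.62)<.1)&(Y>.05)&(Y<.4))
    r('stray',(H>4)&(H<20)&(S>90)&(Z>.025)&(Z<.06)&(X<.55)&(X>.2)&(abs(Y+.3)<.2),60)
    r('lid',(H>100)&(H<125)&(S>150)&(Z>.01)&(Z<.2)&(X<.8)&(X>.2),200)
E
python3 m.py 2
```

```text
scene tub [263. 276.] 216 [ 696.4 -159.9] [173.2  74.1] 63.9
scene rim [285. 180.] 950 [621.1  10.1] [227.1 128.6] 1.3
scene stray [168. 254.] 203 [ 405.6 -254.8] [38.3 60.5] 44.6
scene stray [149. 285.] 344 [ 424.8 -363. ] [60.  45.2] 52.1
scene lid [288. 131.] 1731 [433.9 365.2] [176.4 194.8] 8.9
side tub [191. 216.] 228 [ 625.3 -150.8] [172.8 142.4] 2.3
side rim [239. 185.] 532 [623.   14.3] [228.9 127.8] 1.4
side knob [279. 210.] 43 [623.6 146.9] [20.6 18.9] 45.9
side stray [192. 180.] 137 [ 411.  -245.8] [47.9 60.3] 46.7
side lid [335. 208.] 1971 [438.7 357.5] [188.  222.2] 8.6
```

Call:
play_rows --pt "0 0.01 0 0" --pt "0 0.025 0 0" --pt "0 0.04 0 0" --pt "0 0.055 0 0" --pt "0 0.07 0 0" --pt "0 0.085 0 0" --pt "0 0.1 0 0" --pt "-0.001 0.114 0 0" --pt "-0.001 0.114 0 0" --pt "-0.001 0.114 0 0"

```text
time_s: 4.85
position: [0.6259, -0.163, 0.0516]
orientation: [-2.189, -2.253, -0.0]
wrist_force: [-0.1, 2.8, 0.6]
opening: 0.0177
grip_force: 50.0
```

Run:
```python
from h import *
for n in ('side','wrist'):
    im,P=look(n); np.savez(n+'3.npz',im=im,P=P); cv2.imwrite('pics/%s3.png'%n,im)
    S=cv2.cvtColor(im,cv2.COLOR_BGR2HSV)[...,1]
    X,Y,Z=[P[...,i] for i in range(3)]
    m=(Z>.092)&(Z<.106)&(X>.5)&(X<.75)&(Y<.2)&(Y>-.2)&(S<70); q=P[m]; print(n,m.sum(),rect(q[:,:2]),np.percentile(q,[1,99],axis=0))
a=cv2.imread('pics/side3.png')[120:300,130:330]; b=cv2.imread('pics/wrist3.png')
a=cv2.resize(a,(427,384)); cv2.imwrite('pics/c3.png',cv2.resize(np.hstack([a,b]),None,fx=.85,fy=.85))
```

```text
side 95 (array([625.4,  -2.2]), array([215.1, 212.1]), 2.4) [[ 0.51519202 -0.10828925  0.09272202]
 [ 0.71153116  0.10609384  0.10553365]]
wrist 16813 (array([ 624.3, -117.4]), array([170.4,  97.4]), 1.2) [[ 0.54054135 -0.15611491  0.09231653]
 [ 0.70727953 -0.06945694  0.10289206]]
```

View pics/c3.png

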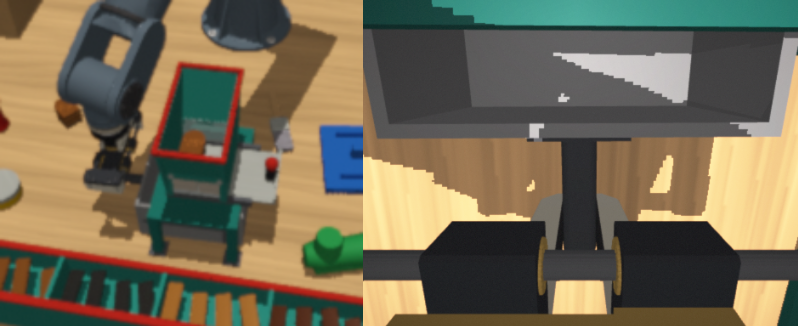

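Side view: the tub is under the hopper. Wrist view: the tub's rim is parallel to the flange and centred. Measured tub (0.6235, -0.003), yaw 1.2°; hopper (0.622, 0.013), yaw 1.4°. I'm releasing the handle and going over to the knob.

Call:
play_rows --pt "0 0 0 0" --pt "0 0 0 0" --pt "0 0 0 0" --pt "0 0 0.03 0" --pt "0 0 0.08 0" --pt "0 0 0.13 0" --pt "0 0 0.18 0" --pt "0 0 0.23 0" --pt "0 0 0.28 0" --pt "0 0 0.32 0" --pt "0 0 0.32 0" --pt "0 0 0.32 0" --jaw 1

```text
time_s: 6.15
position: [0.626, -0.1638, 0.3719]
orientation: [2.189, 2.252, 0.001]
wrist_force: [0.6, -1.5, -0.6]
opening: 0.0927
grip_force: 0.0
```

Call:
play_rows --pt "-0.006 0.04 0 0" --pt "-0.006 0.08 0 0" --pt "-0.006 0.12 0 0" --pt "-0.006 0.16 0 0" --pt "-0.006 0.2 0 0" --pt "-0.006 0.24 0 0" --pt "-0.006 0.28 0 0" --pt "-0.006 0.307 0 0" --pt "-0.006 0.307 0 0" --pt "-0.006 0.307 -0.04 0" --pt "-0.006 0.307 -0.08 0" --pt "-0.006 0.307 -0.11 0" --pt "-0.006 0.307 -0.11 0" --pt "-0.006 0.307 -0.11 0"

```text
time_s: 7.55
position: [0.62, 0.1427, 0.2618]
orientation: [-2.19, -2.252, 0.001]
wrist_force: [0.8, 0.9, 0.1]
opening: 0.0929
grip_force: 0.0
```

Run:
```python
from h import *
im,P=look('wrist'); cv2.imwrite('pics/w4.png',im)
H,S,V=cv2.split(cv2.cvtColor(im,cv2.COLOR_BGR2HSV))
X,Y,Z=[P[...,i] for i in range(3)]
m=((H<8)|(H>172))&(S>130)&(Z>.15)&(Z<.2); q=P[m]; print(m.sum(),rect(q[:,:2]),q[q[:,2]>q[:,2].max()-.004].mean(0))
m=(Z>.127)&(Z<.136)&(S<70)&(Y>.05); q=P[m]; print('blade',rect(q[:,:2]))
print(state()['position'],state()['joints'].round(2))
```

```text
953 (array([618.1, 146.4]), array([26.4, 25.7]), 26.8) [0.61849275 0.14539559 0.18470558]
blade (array([619.4, 114.8]), array([247.3,  91.7]), 1.2)
[0.62051581 0.14288433 0.26300008] [ 0.15  0.47  1.36 -0.    1.31  0.13]
```

View pics/w4.png

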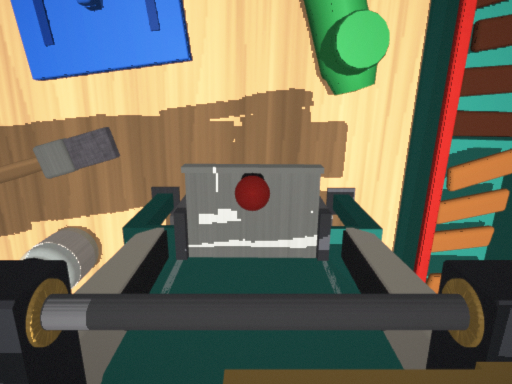

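Wrist view: the red ball is at (252,193) on the grey blade, between the open fingers. I'm going down and gripping the stem.

Call:
play_rows --pt "-0.002 0.003 -0.03 0" --pt "-0.002 0.003 -0.06 0" --pt "-0.002 0.003 -0.09 0" --pt "-0.002 0.003 -0.12 0" --pt "-0.002 0.003 -0.12 0" --pt "-0.002 0.003 -0.12 0"

```text
time_s: 8.2
position: [0.6189, 0.1464, 0.1436]
orientation: [2.189, 2.252, 0.003]
wrist_force: [0.5, -1.3, -0.0]
opening: 0.0928
grip_force: 0.0
```

Call:
play_rows --pt "0 0 0 0" --pt "0 0 0 0" --pt "0 0 0 0" --pt "0 0 0 0" --pt "0 0 0 0" --pt "0 0 0 0" --pt "0 0 0 0" --pt "0 0 0 0" --jaw 0 --newtons 40

```text
time_s: 9.0
position: [0.6179, 0.1464, 0.1416]
orientation: [-2.19, -2.253, 0.0]
wrist_force: [-0.5, -0.6, -0.4]
opening: 0.0337
grip_force: 0.0
```

Call:
play_rows --pt "0 0.01 0 0" --pt "0 0.03 0 0" --pt "-0.001 0.05 0 0" --pt "-0.002 0.07 0 0" --pt "-0.002 0.09 0 0" --pt "-0.003 0.105 0 0" --pt "-0.003 0.112 0 0" --pt "-0.003 0.112 0 0" --pt "-0.003 0.112 0 0" --pt "-0.003 0.112 0 0" --pt "-0.003 0.112 0 0"

```text
time_s: 10.1
position: [0.6152, 0.2592, 0.1415]
orientation: [-2.189, -2.253, -0.003]
wrist_force: [4.1, 3.4, -3.0]
opening: 0.0247
grip_force: 39.9
```

Run:
```python
from h import *
a,P=look('side'); b,Q=look('scene'); w,R=look('wrist')
H,S,V=cv2.split(cv2.cvtColor(w,cv2.COLOR_BGR2HSV))
m=((H<8)|(H>172))&(S>130)&(R[...,2]>.15)&(R[...,2]<.2); print(m.sum(),rect(R[m][:,:2]) if m.sum()>5 else '')
a=cv2.resize(a[130:290,140:340],(400,320)); b=cv2.resize(b[120:280,200:350],(300,320))
cv2.imwrite('pics/c5.png',np.hstack([a,b]))
for n,im,p in(('side',a,P),('scene',b,Q)):
    m=(abs(p[...,0]-.62)<.1)&(abs(p[...,1])<.06)&(p[...,2]<.26); print(n,np.histogram(p[m][:,2],bins=[0,.03,.05,.07,.1,.125,.14,.16,.18,.26])[0])
```

```text
1676 (array([615.7, 258. ]), array([25.1, 12.1]), 0.5)
side [172  76  23  84 140 253 210 201 978]
scene [ 457    8   10    2  219  456  174  201 1387]
```

View pics/c5.png

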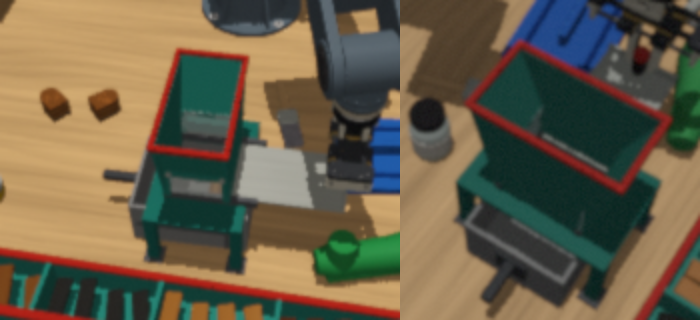

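Side crop: the blade is drawn out to about (345,185). Neither view shows a brown heel left in the hopper. I'll pull slightly further to be sure and check by numbers.

Call:
play_rows --pt "0 0.003 0 0" --pt "0 0.003 0 0" --pt "0 0.003 0 0" --pt "0 0.003 0 0"

```text
time_s: 10.65
position: [0.6152, 0.2616, 0.1415]
orientation: [2.19, 2.253, 0.001]
wrist_force: [6.1, 0.3, -4.2]
opening: 0.0248
grip_force: 39.7
```

Run:
```python
from h import *
print(state()['position'],state()['wrist_force'])
for n in('side','scene','wrist'):
    im,P=look(n); H,S,V=[x.astype(int) for x in cv2.split(cv2.cvtColor(im,cv2.COLOR_BGR2HSV))]
    X,Y,Z=[P[...,i] for i in range(3)]
    m=(abs(X-.62)<.12)&(abs(Y-.015)<.12)&(H>4)&(H<22)&(S>90)
    print(n,'brown',np.histogram(Z[m],bins=[-.01,.005,.03,.06,.1,.13,.2,.3])[0])
    m=(Z>.126)&(Z<.136)&(S<70)&(Y>.1)&(abs(X-.62)<.1); q=P[m]; print('blade',m.sum(), np.percentile(q[:,1],[1,99]) if m.sum() else '')
    if n!='wrist':
        m=(abs(X-.62)<.06)&(abs(Y-.015)<.05)&(Z<.12)&(H>4)&(H<22); print(m.sum(), np.median(P[m],axis=0) if m.sum() else '')
```

```text
[0.61515315 0.26160738 0.14150651] [ 6.13832714  0.26670625 -4.19452746]
side brown [585  12   2   2   1   8  61]
blade 1170 [0.10181288 0.26221723]
0 
scene brown [238   4   1   1   2   0  54]
blade 596 [0.20016358 1.28633221]
2 [0.60342454 0.06402003 0.11827906]
wrist brown [0 0 0 0 0 0 0]
blade 5405 [0.17161554 0.2685409 ]
```

Call:
play_rows --pt "0.001 0.003 0 0" --pt "0.001 0.006 0 0" --pt "0.001 0.006 0 0" --pt "0.001 0.006 0 0" --pt "0.001 0.006 0 0"

```text
time_s: 11.3
position: [0.6151, 0.264, 0.1413]
orientation: [2.189, 2.251, -0.011]
wrist_force: [-4.4, -20.8, 3.4]
opening: 0.0246
grip_force: 38.0
```

Run:
```python
from h import *
im,P=look('wrist'); cv2.imwrite('pics/w6.png',im); H,S,V=[x.astype(int) for x in cv2.split(cv2.cvtColor(im,cv2.COLOR_BGR2HSV))]
X,Y,Z=[P[...,i] for i in range(3)]
m=(Z>.126)&(Z<.136)&(S<70)&(Y>.1)&(abs(X-.62)<.1); print(np.percentile(P[m][:,1],[1,90,97,99,99.8]))
```

```text
[0.17362802 0.26910844 0.2704     0.27077628 0.27102668]
```

View pics/w6.png

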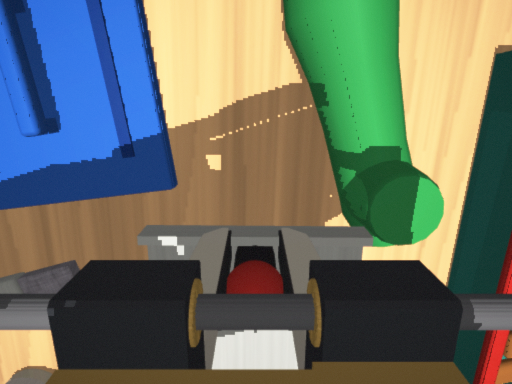

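Fully open: the stop pushes back with 21 N. The hopper looks empty in the views, so I'm pushing the gate shut.

Call:
play_rows --pt "0 -0.01 0 0" --pt "0 -0.025 0 0" --pt "0 -0.04 0 0" --pt "0 -0.055 0 0" --pt "0.001 -0.07 0 0" --pt "0.001 -0.085 0 0" --pt "0.002 -0.1 0 0" --pt "0.002 -0.112 0 0" --pt "0.002 -0.118 0 0" --pt "0.002 -0.122 0 0" --pt "0.002 -0.124 0 0" --pt "0.002 -0.124 0 0" --pt "0.002 -0.124 0 0" --pt "0.002 -0.124 0 0"

```text
time_s: 12.75
position: [0.6177, 0.1513, 0.1417]
orientation: [-2.183, -2.249, -0.016]
wrist_force: [1.6, 51.3, -8.3]
opening: 0.0251
grip_force: 42.2
```

The stop reads 51 N after 113 mm of travel, so the gate is shut. I'll relax, release and rise.

Call:
play_rows --pt "0 0.008 0 0" --pt "0 0.008 0 0" --pt "0 0.008 0 0"

```text
time_s: 13.05
position: [0.6177, 0.1517, 0.1415]
orientation: [-2.189, -2.252, -0.001]
wrist_force: [-2.6, 10.2, -3.5]
opening: 0.0255
grip_force: 40.3
```

Call:
play_rows --pt "0 0 0 0" --pt "0 0 0 0" --pt "0 0 0 0" --pt "0 0 0 0" --pt "0 0 0.04 0" --pt "0 0 0.08 0" --pt "0 0 0.12 0" --pt "0 0 0.12 0" --jaw 1

```text
time_s: 13.85
position: [0.62, 0.1514, 0.2678]
orientation: [2.186, 2.248, 0.012]
wrist_force: [1.2, 0.2, -0.7]
opening: 0.0843
grip_force: 0.0
```

```bash
python3 - <<'E'
from h import *
im,P=look('wrist'); H,S,V=[x.astype(int) for x in cv2.split(cv2.cvtColor(im,cv2.COLOR_BGR2HSV))]
X,Y,Z=[P[...,i] for i in range(3)]
m=((H<8)|(H>172))&(S>130)&(Z>.15)&(Z<.2); q=P[m]; print(m.sum(),rect(q[:,:2]))
m=(Z>.126)&(Z<.136)&(S<70)&(Y>.1)&(abs(X-.62)<.1); print(np.percentile(P[m][:,1],[1,97,99.8]))
w=im; b,Q=look('scene'); cv2.imwrite('pics/c7.png',cv2.resize(b[120:300,190:370],(540,540)))
E
python3 m.py 7
```

```text
893 (array([618.2, 143.5]), array([25.8, 25.5]), 42.7)
[0.10048067 0.14943187 0.15851946]
scene tub [258. 245.] 240 [623.2 -91.7] [169.4  47. ] 0.9
scene rim [285. 180.] 955 [620.7   9.6] [227.6 128.4] 1.5
scene stray [170. 253.] 295 [ 407.7 -252.6] [44.3 59.7] 44.6
scene stray [149. 285.] 342 [ 424.9 -362.7] [59.9 46. ] 52.4
scene lid [283. 137.] 1026 [434.4 361.3] [176.2 187.9] 8.7
side rim [239. 184.] 535 [623.7  14.6] [231.4 127.7] 1.5
side knob [279. 210.] 45 [624.7 146.4] [20.9 20.6] 7.6
side stray [166. 180.] 130 [ 429.  -355.9] [62.4 46.1] 54.6
side stray [192. 180.] 131 [ 410.7 -246.9] [49.1 59.1] 45.0
side lid [336. 208.] 1967 [438.5 356.7] [186.7 221.6] 8.3
```

View pics/c7.png

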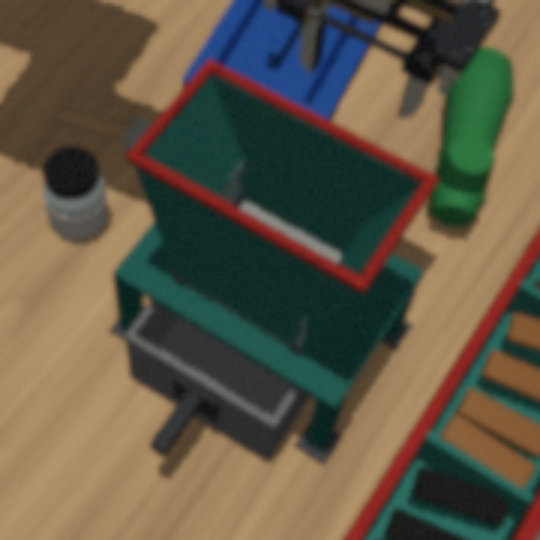

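The hopper is empty and the knob is back at its shut position; the tub rim shows under the flange at (210,365). I'm going back for the handle.

Call:
play_rows --pt "0 0 0.05 0" --pt "0 0 0.1 0" --pt "0 0 0.115 0" --pt "0.003 -0.05 0.115 0" --pt "0.006 -0.1 0.115 0" --pt "0.006 -0.15 0.115 0" --pt "0.006 -0.2 0.115 0" --pt "0.006 -0.25 0.115 0" --pt "0.006 -0.3 0.115 0" --pt "0.006 -0.317 0.115 0" --pt "0.006 -0.317 0.115 0" --pt "0.006 -0.317 0.065 0" --pt "0.006 -0.317 0.015 0" --pt "0.006 -0.317 -0.035 0" --pt "0.006 -0.317 -0.05 0" --pt "0.006 -0.317 -0.05 0" --pt "0.006 -0.317 -0.05 0" --jaw 0.7

```text
time_s: 15.75
position: [0.6251, -0.1653, 0.214]
orientation: [2.187, 2.252, 0.002]
wrist_force: [0.6, -0.8, 1.0]
opening: 0.0646
grip_force: 0.0
```

Run:
```python
from h import *
print(state()['position'])
im,P=look('wrist'); H,S,V=[x.astype(int) for x in cv2.split(cv2.cvtColor(im,cv2.COLOR_BGR2HSV))]
X,Y,Z=[P[...,i] for i in range(3)]
m=(Z>.076)&(Z<.084)&(Y<-.12)&(Y>-.2)&(abs(X-.625)<.02)&(S<90); print(m.sum(),rect(P[m][:,:2]))
m=(Z>.094)&(Z<.106)&(abs(X-.62)<.12)&(Y<-.05)&(S<70); print(rect(P[m][:,:2]))
```

```text
[ 0.62505667 -0.165269    0.21395996]
1244 (array([ 625.6, -150.4]), array([17. , 61.2]), 2.2)
(array([604.4, -92.4]), array([207. ,  40.4]), 1.1)
```

Call:
play_rows --pt "0 0 -0.05 0" --pt "0 0 -0.1 0" --pt "0 0 -0.14 0" --pt "0 0 -0.161 0" --pt "0 0 -0.161 0" --pt "0 0 -0.161 0"

```text
time_s: 16.4
position: [0.6254, -0.166, 0.053]
orientation: [2.188, 2.251, 0.002]
wrist_force: [-0.3, -0.0, -0.8]
opening: 0.065
grip_force: 0.0
```

Call:
play_rows --pt "0 0 0 0" --pt "0 0 0 0" --pt "0 0 0 0" --pt "0 0 0 0" --pt "0 0 0 0" --pt "0 0 0 0" --pt "0 0 0 0" --pt "0 0 0 0" --pt "0 0 0 0" --pt "0 0 0 0" --jaw 0 --newtons 50

```text
time_s: 17.4
position: [0.6241, -0.1656, 0.0507]
orientation: [2.19, 2.252, 0.0]
wrist_force: [1.9, -0.5, -0.2]
opening: 0.0176
grip_force: 50.0
```

Call:
play_rows --pt "0 -0.01 0 0" --pt "0 -0.025 0 0" --pt "0 -0.045 0 0" --pt "0 -0.065 0 0" --pt "0 -0.085 0 0" --pt "0 -0.105 0 0" --pt "0 -0.125 0 0" --pt "0 -0.145 0 0" --pt "0 -0.165 0 0" --pt "0 -0.185 0 0" --pt "0 -0.205 0 0" --pt "0 -0.22 0 0" --pt "0 -0.225 0 0" --pt "0 -0.225 0 0"

```text
time_s: 18.8
position: [0.6237, -0.3921, 0.0507]
orientation: [2.19, 2.251, -0.002]
wrist_force: [-0.8, -3.1, 2.6]
opening: 0.0179
grip_force: 50.0
```

Call:
play_rows --pt "0 0 0 0" --pt "0 0 0 0" --pt "0 0 0 0" --pt "0 0 0.05 0" --pt "0 0 0.1 0" --pt "-0.03 0.05 0.15 0" --pt "-0.06 0.07 0.2 0" --pt "-0.1 0.08 0.25 0" --pt "-0.1 0.08 0.25 0" --pt "-0.1 0.08 0.25 0" --jaw 1

```text
time_s: 19.8
position: [0.5233, -0.3101, 0.307]
orientation: [2.183, 2.247, 0.002]
wrist_force: [-0.2, -0.6, 0.5]
opening: 0.0912
grip_force: 0.0
```

```bash
python3 m.py 8
python3 - <<'E'
from h import *
im,P=look('wrist'); cv2.imwrite('pics/w8.png',im); print(state()['position'],state()['joints'].round(2))
H,S,V=[x.astype(int) for x in cv2.split(cv2.cvtColor(im,cv2.COLOR_BGR2HSV))]
X,Y,Z=[P[...,i] for i in range(3)]
m=(Z>.094)&(Z<.106)&(abs(X-.62)<.12)&(Y<-.1)&(S<70); print('tub',rect(P[m][:,:2]))
m=(H>4)&(H<22)&(S>90)&(Z>.03)&(Z<.09)
n,l,st,c=cv2.connectedComponentsWithStats(m.astype(np.uint8))
for i in range(1,n):
    if st[i,4]>100: q=P[l==i]; print(c[i].round(),st[i,4],*rect(q[:,:2]),np.percentile(q[:,2],[2,50,98]).round(3))
E
```

```text
scene tub [228. 283.] 751 [ 619.2 -233.4] [168.8 212.3] 1.4
scene rim [285. 180.] 931 [620.9   9.8] [227.5 127.8] 1.2
scene stray [149. 285.] 346 [ 424.6 -362.8] [60.7 45.4] 50.1
scene lid [288. 131.] 1730 [434.1 366.3] [177.2 193.9] 8.0
side tub [178. 212.] 406 [ 622.2 -229.2] [173.1 214.7] 1.7
side rim [240. 184.] 536 [623.2  14.8] [230.9 127.2] 1.1
side knob [278. 210.] 42 [623.5 143.9] [22.2 18.7] 40.4
side stray [167. 180.] 129 [ 429.3 -355.5] [66.3 45.9] 52.5
side stray [192. 180.] 133 [ 412. -246.] [53.1 60.4] 45.8
side lid [336. 208.] 1969 [440.  357.2] [187.  221.3] 8.4
[ 0.52395167 -0.31042166  0.30008293] [-0.61  0.4   1.39 -0.    1.36 -0.64]
tub (array([ 620.4, -239. ]), array([168.8, 197.1]), 1.7)
[371.  33.] 2166 [ 654.8 -159.6] [62.8 46.3] 12.6 [0.035 0.046 0.048]
[311.  62.] 1667 [ 587.6 -194.5] [59.8 34.3] 4.0 [0.035 0.05  0.052]
[369.  83.] 1643 [ 663.5 -215.6] [34.  67.8] 85.0 [0.033 0.049 0.052]
[162. 108.] 1725 [ 407.6 -250.7] [44.4 59.9] 44.6 [0.036 0.04  0.042]
[179. 192.] 1415 [ 425.1 -361.7] [61.2 43.9] 51.6 [0.034 0.04  0.042]
[507. 186.] 186 [ 841.4 -337.3] [31.5 29.4] 14.1 [0.046 0.05  0.054]
[503. 215.] 318 [ 853.6 -379.4] [28.9 58.9] 88.8 [0.032 0.037 0.041]
```

View pics/w8.png

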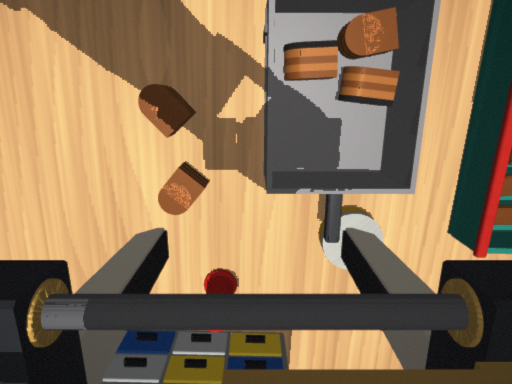

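Wrist view: three heels lie flat in the tub's +y half, at (371,33), (311,62) and (369,83). The -y half is empty. Strays are at (162,108) and (179,192). I'm picking the first one.

Call:
play_rows --pt "-0.04 0.02 -0.03 8" --pt "-0.08 0.04 -0.08 16" --pt "-0.111 0.053 -0.12 24" --pt "-0.111 0.053 -0.16 32" --pt "-0.111 0.053 -0.17 40" --pt "-0.111 0.053 -0.17 43" --pt "-0.111 0.053 -0.17 43" --pt "-0.111 0.053 -0.17 43" --pt "-0.111 0.053 -0.21 43" --pt "-0.111 0.053 -0.25 43" --pt "-0.111 0.053 -0.275 43" --pt "-0.111 0.053 -0.288 43" --pt "-0.111 0.053 -0.288 43" --pt "-0.111 0.053 -0.288 43" --jaw 1

```text
time_s: 21.35
position: [0.4135, -0.258, 0.0135]
orientation: [1.212, 2.897, -0.0]
wrist_force: [-0.4, 0.6, 0.2]
opening: 0.0931
grip_force: 0.0
```

Call:
play_rows --pt "0 0 0 0" --pt "0 0 0 0" --pt "0 0 0 0" --pt "0 0 0 0" --pt "0 0 0 0" --pt "0 0 0 0" --pt "0 0 0 0" --pt "0 0 0 0" --jaw 0 --newtons 25

```text
time_s: 22.15
position: [0.4129, -0.2576, 0.0127]
orientation: [1.212, 2.898, -0.0]
wrist_force: [0.2, 0.1, -0.1]
opening: 0.0435
grip_force: 25.0
```

Call:
play_rows --pt "0 0 0.04 0" --pt "0 0 0.09 0" --pt "0 0 0.14 0" --pt "0.04 -0.006 0.16 8" --pt "0.08 -0.012 0.16 16" --pt "0.12 -0.018 0.16 24" --pt "0.15 -0.024 0.16 32" --pt "0.174 -0.025 0.16 40" --pt "0.174 -0.025 0.16 46.9" --pt "0.174 -0.025 0.16 46.9" --pt "0.174 -0.025 0.16 46.9" --pt "0.174 -0.025 0.16 46.9"

```text
time_s: 23.35
position: [0.5865, -0.2826, 0.1727]
orientation: [0.037, -3.141, -0.0]
wrist_force: [-0.2, 0.2, -0.5]
opening: 0.0439
grip_force: 25.0
```

```bash
cat > t.py <<'E'
from h import *
import sys
s=state(); print(s['position'],s['orientation'].round(3),s['opening'],s['grip_force'])
im,P=look('wrist'); cv2.imwrite('pics/w%s.png'%sys.argv[1],im)
H,S,V=[x.astype(int) for x in cv2.split(cv2.cvtColor(im,cv2.COLOR_BGR2HSV))]
X,Y,Z=[P[...,i] for i in range(3)]
m=(Z>.094)&(Z<.106)&(abs(X-.62)<.12)&(Y<-.1)&(S<70); print('tub',rect(P[m][:,:2]))
m=(H>4)&(H<22)&(S>90)&(Z>.03)&(Z<.2)
n,l,st,c=cv2.connectedComponentsWithStats(m.astype(np.uint8))
for i in range(1,n):
    if st[i,4]>100: q=P[l==i]; print(c[i].round(),st[i,4],*rect(q[:,:2]),np.percentile(q[:,2],[2,50,98]).round(3))
E
python3 t.py 9
```

```text
[ 0.58651385 -0.28264752  0.1727019 ] [ 0.037 -3.141 -0.   ] 0.04387210298473583 24.99646782875061
tub (array([ 620. , -231.1]), array([168.6, 213.3]), 1.5)
[171.  10.] 1016 [ 449.2 -354.5] [23.  46.7] 3.5 [0.032 0.04  0.041]
[352. 186.] 2871 [ 587.5 -194.6] [60.2 34.4] 4.5 [0.032 0.049 0.051]
[255. 232.] 6374 [ 630.1 -270.7] [ 90.1 160.1] 79.9 [0.17  0.199 0.2  ]
[378. 242.] 1689 [ 643.  -158.3] [39.5 53.1] 4.0 [0.031 0.046 0.047]
[333. 236.] 519 [ 618.2 -224.4] [90.8 22.6] 42.2 [0.031 0.041 0.05 ]
```

Call:
play_rows --pt "0 0 -0.04 0" --pt "0 0 -0.08 0" --pt "0 0 -0.11 0" --pt "0 0 -0.13 0" --pt "0 0 -0.14 0" --pt "0 0 -0.14 0" --pt "0 0 -0.14 0"

```text
time_s: 24.1
position: [0.5874, -0.283, 0.0338]
orientation: [-0.041, 3.14, -0.001]
wrist_force: [-0.9, -0.7, 0.2]
opening: 0.0438
grip_force: 25.0
```

Call:
play_rows --pt "0 0 0 0" --pt "0 0 0 0" --pt "0 0 0 0" --pt "0 0 0.02 0" --pt "0 0 0.06 0" --pt "0 0 0.1 0" --pt "-0.02 -0.01 0.14 -10" --pt "-0.06 -0.03 0.14 -20" --pt "-0.1 -0.05 0.14 -30" --pt "-0.14 -0.07 0.14 -40" --pt "-0.158 -0.074 0.14 -50" --pt "-0.158 -0.074 0.14 -60" --pt "-0.158 -0.074 0.14 -70" --pt "-0.158 -0.074 0.14 -80" --pt "-0.158 -0.074 0.14 -90" --pt "-0.158 -0.074 0.14 -100" --pt "-0.158 -0.074 0.14 -110" --pt "-0.158 -0.074 0.14 -120" --pt "-0.158 -0.074 0.14 -130" --pt "-0.158 -0.074 0.14 -130" --jaw 0.62

```text
time_s: 26.1
position: [0.429, -0.3566, 0.173]
orientation: [2.709, 1.591, 0.0]
wrist_force: [0.6, 0.5, 0.4]
opening: 0.0577
grip_force: 0.0
```

```bash
python3 t.py 10
```

```text
[ 0.42895752 -0.35663631  0.17298978] [2.709 1.591 0.   ] 0.057699923417076526 0.0
tub (array([ 568.8, -322. ]), array([ 62.7, 122.4]), 55.2)
[380.  20.] 2624 [ 584.7 -284.1] [47.8 42.7] 1.2 [0.044 0.046 0.048]
[253. 186.] 2878 [ 425.  -361.7] [60.4 44.1] 51.6 [0.037 0.04  0.041]
```

View pics/w10.png

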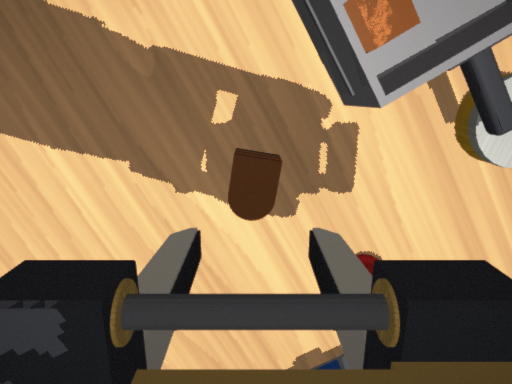

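First stray is flat in the tub (370,20). The second stray is at (253,186), between the fingers. I'm turning about -9° and picking it.

Call:
play_rows --pt "0 0 0 -5" --pt "0 0 0 -9.2" --pt "0 0 -0.04 -9.2" --pt "0 0 -0.08 -9.2" --pt "0 0 -0.12 -9.2" --pt "0 0 -0.15 -9.2" --pt "0 0 -0.161 -9.2" --pt "0 0 -0.161 -9.2" --pt "0 0 -0.161 -9.2" --jaw 1

```text
time_s: 27.05
position: [0.4296, -0.3572, 0.013]
orientation: [2.821, 1.378, 0.001]
wrist_force: [0.5, 0.2, 0.6]
opening: 0.093
grip_force: 0.0
```

Call:
play_rows --pt "0 0 0 0" --pt "0 0 0 0" --pt "0 0 0 0" --pt "0 0 0 0" --pt "0 0 0 0" --pt "0 0 0 0" --pt "0 0 0 0" --pt "0 0 0 0" --jaw 0 --newtons 25

```text
time_s: 27.85
position: [0.4289, -0.3566, 0.0116]
orientation: [-2.823, -1.377, 0.0]
wrist_force: [-0.7, -0.5, 0.8]
opening: 0.0439
grip_force: 25.0
```

Call:
play_rows --pt "0 0 0.04 0" --pt "0 0 0.09 0" --pt "0 0 0.14 0" --pt "0.04 0.01 0.16 -8" --pt "0.08 0.025 0.16 -16" --pt "0.12 0.04 0.16 -24" --pt "0.16 0.055 0.16 -32" --pt "0.2 0.065 0.16 -40" --pt "0.234 0.0735 0.16 -48" --pt "0.234 0.0735 0.16 -50.5" --pt "0.234 0.0735 0.16 -50.5" --pt "0.234 0.0735 0.16 -50.5" --pt "0.234 0.0735 0.16 -50.5"

```text
time_s: 29.15
position: [0.6624, -0.2835, 0.1718]
orientation: [-3.141, -0.042, 0.0]
wrist_force: [0.5, 0.1, -0.2]
opening: 0.0438
grip_force: 25.0
```

```bash
python3 t.py 11
```

```text
[ 0.66236111 -0.28349354  0.17175541] [-3.141 -0.042  0.   ] 0.043832806969373514 24.985235631465912
tub (array([ 619.8, -231.2]), array([168.8, 212.9]), 1.4)
[118. 186.] 3318 [ 657.3 -168.4] [61.  75.3] 17.5 [0.033 0.046 0.047]
[177. 183.] 2211 [ 665.  -215.4] [33.7 67.5] 85.2 [0.041 0.05  0.051]
[254. 240.] 5781 [ 620.7 -294.2] [141.4  49.8] 12.2 [0.168 0.199 0.2  ]
[156. 241.] 1327 [ 601.6 -193.7] [32.6 34.1] 3.6 [0.031 0.049 0.051]
[253. 333.] 151 [ 628.4 -284.1] [ 4.2 23. ] 1.4 [0.199 0.2   0.2  ]
```

View pics/w11.png

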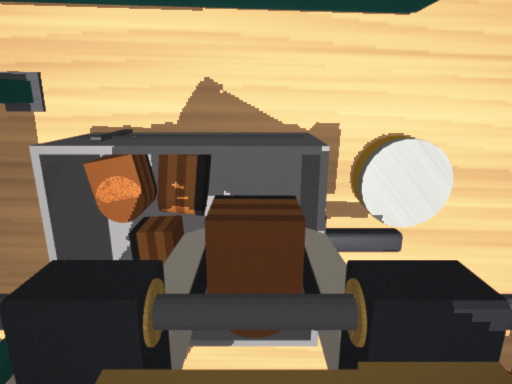

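The second stray is held above the free -y half of the tub; heels in the tub are at (118,186), (177,183) and (156,241). I'm lowering and releasing it.

Call:
play_rows --pt "0 0 -0.04 0" --pt "0 0 -0.08 0" --pt "0 0 -0.11 0" --pt "0 0 -0.13 0" --pt "0 0 -0.14 0" --pt "0 0 -0.14 0" --pt "0 0 -0.14 0"

```text
time_s: 29.9
position: [0.6634, -0.2836, 0.033]
orientation: [3.141, 0.041, 0.002]
wrist_force: [-0.5, 0.7, -0.3]
opening: 0.0439
grip_force: 25.0
```

Call:
play_rows --pt "0 0 0 0" --pt "0 0 0 0" --pt "0 0 0 0" --pt "0 0 0.02 0" --pt "0 0 0.06 0" --pt "0 0 0.1 0" --pt "0 0 0.14 0" --pt "-0.05 0 0.17 0" --pt "-0.1 0 0.2 0" --pt "-0.13 0.01 0.21 0" --pt "-0.13 0.01 0.21 0" --pt "-0.13 0.01 0.21 0" --jaw 0.62

```text
time_s: 31.1
position: [0.5329, -0.2733, 0.2429]
orientation: [3.14, 0.04, 0.003]
wrist_force: [-0.3, 0.7, 0.2]
opening: 0.058
grip_force: 0.0
```

```bash
python3 t.py 12; python3 m.py 12
```

```text
[ 0.532874   -0.27329307  0.24288306] [3.14e+00 4.00e-02 3.00e-03] 0.05798770689619875 0.0
tub (array([ 611. , -231.9]), array([150.5, 212.4]), 1.6)
[198.  42.] 2249 [ 659.7 -215.2] [34.1 59.9] 84.6 [0.036 0.05  0.051]
[145.  45.] 2887 [ 654.2 -158.6] [61.9 49. ] 12.3 [0.034 0.046 0.047]
[268.  45.] 2625 [ 657.3 -285. ] [59.7 43.2] 1.2 [0.044 0.046 0.048]
[181. 115.] 1988 [ 587.8 -194.6] [59.2 34.3] 4.2 [0.034 0.049 0.051]
[265. 125.] 2163 [ 578.6 -284. ] [58.6 43.8] 1.5 [0.044 0.046 0.048]
scene tub [228. 283.] 736 [ 619.1 -232.8] [169.1 213.3] 1.5
scene rim [285. 180.] 937 [620.9   9. ] [226.7 127.3] 1.6
scene lid [288. 131.] 1734 [433.8 364.6] [176.4 196.5] 8.5
side tub [178. 212.] 387 [ 621.7 -228.2] [174.2 213.8] 2.1
side rim [239. 184.] 534 [623.5  14.4] [229.8 127.7] 1.4
side knob [278. 210.] 41 [624.6 144.1] [19.6 18.9] 55.0
side lid [336. 208.] 1968 [439.7 357.5] [183.8 223.4] 9.3
```

View pics/w12.png

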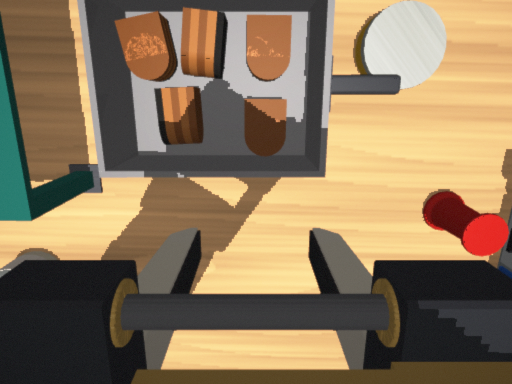

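All five heels lie flat in the tub at (145,45), (198,42), (268,45), (181,115) and (265,125). Next the lid: I'm moving high past the hopper.

Call:
play_rows --pt "-0.03 0 0.04 8" --pt "-0.07 0 0.08 16" --pt "-0.11 0.02 0.12 24" --pt "-0.13 0.06 0.14 32" --pt "-0.13 0.11 0.14 40" --pt "-0.13 0.16 0.14 48" --pt "-0.13 0.21 0.14 56" --pt "-0.13 0.26 0.14 64" --pt "-0.13 0.31 0.14 72" --pt "-0.13 0.36 0.14 80" --pt "-0.13 0.41 0.14 88" --pt "-0.13 0.46 0.14 96" --pt "-0.12 0.51 0.11 96.2" --pt "-0.11 0.56 0.08 96.2" --pt "-0.1 0.6 0.04 96.2" --pt "-0.096 0.625 0 96.2" --pt "-0.096 0.625 -0.03 96.2" --pt "-0.096 0.625 -0.03 96.2" --pt "-0.096 0.625 -0.03 96.2" --jaw 0.7

```text
time_s: 33.15
position: [0.4368, 0.352, 0.2108]
orientation: [-2.066, -2.366, 0.005]
wrist_force: [-0.7, -0.7, 0.4]
opening: 0.0652
grip_force: 0.0
```

```bash
cat > l.py <<'E'
from h import *
import sys
s=state(); print(s['position'],s['orientation'].round(3),s['joints'].round(2))
im,P=look('wrist'); cv2.imwrite('pics/l%s.png'%sys.argv[1],im)
H,S,V=[x.astype(int) for x in cv2.split(cv2.cvtColor(im,cv2.COLOR_BGR2HSV))]
X,Y,Z=[P[...,i] for i in range(3)]
b=(H>95)&(H<130)&(S>120)
m=b&(Z>.012)&(Z<.027); print('plate',m.sum(),rect(P[m][:,:2]))
m=b&(Z>.044)&(Z<.056); n,l,st,c=cv2.connectedComponentsWithStats(m.astype(np.uint8)); i=1+st[1:,4].argmax(); q=P[l==i]; print('bar',c[i],st[i,4],rect(q[:,:2]),np.median(q[:,2]))
E
python3 l.py 1
```

```text
[0.43675153 0.35199619 0.21076523] [-2.066 -2.366  0.005] [ 0.6   0.38  1.63 -0.    1.13  0.46]
plate 32263 (array([435.1, 356.4]), array([182.1, 225.5]), 8.7)
bar [253.48037383 167.14080997] 1605 (array([434.7, 356.7]), array([ 15.7, 103.1]), 8.0) 0.04954763809758139
```

View pics/l1.png

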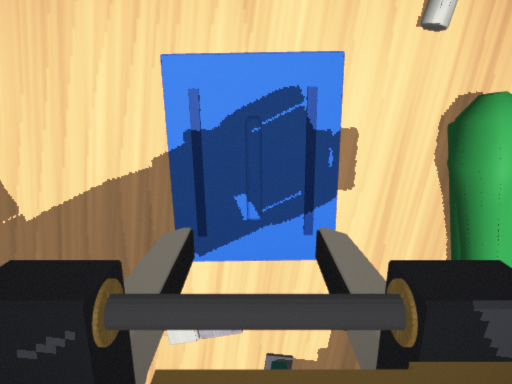

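Lid at (254,157) in the wrist view, its grip bar centred between the fingers. Measured (0.435, 0.3565), yaw 8.6°. I'm gripping it.

Call:
play_rows --pt "-0.002 0.004 -0.05 0.9" --pt "-0.002 0.004 -0.1 0.9" --pt "-0.002 0.004 -0.15 0.9" --pt "-0.002 0.004 -0.175 0.9" --pt "-0.002 0.004 -0.186 0.9" --pt "-0.002 0.004 -0.186 0.9" --pt "-0.002 0.004 -0.186 0.9"

```text
time_s: 33.9
position: [0.4364, 0.3565, 0.028]
orientation: [2.049, 2.381, 0.005]
wrist_force: [0.2, 0.2, 0.3]
opening: 0.0649
grip_force: 0.0
```

Call:
play_rows --pt "0 0 0 0" --pt "0 0 0 0" --pt "0 0 0 0" --pt "0 0 0 0" --pt "0 0 0 0" --pt "0 0 0 0" --pt "0 0 0 0" --pt "0 0 0 0" --pt "0 0 0 0" --pt "0 0 0 0" --jaw 0 --newtons 60

```text
time_s: 34.9
position: [0.4349, 0.3559, 0.0256]
orientation: [-2.049, -2.382, 0.0]
wrist_force: [0.2, -0.3, -0.1]
opening: 0.0159
grip_force: 60.0
```

Call:
play_rows --pt "0 0 0.02 0" --pt "0 0 0.05 0" --pt "0 0 0.09 0" --pt "0 0 0.13 0" --pt "0 0 0.17 0" --pt "0 0 0.21 0" --pt "0 0 0.25 0" --pt "0 0 0.29 0" --pt "0 0 0.33 0" --pt "0 0 0.35 0" --pt "0 0 0.35 0"

```text
time_s: 36.0
position: [0.4354, 0.3562, 0.3781]
orientation: [2.048, 2.381, 0.007]
wrist_force: [-0.4, 0.2, -3.2]
opening: 0.0156
grip_force: 60.0
```

Call:
play_rows --pt "-0.02 -0.02 0 0" --pt "-0.04 -0.05 0 -1" --pt "-0.05 -0.09 0 -2" --pt "-0.05 -0.13 0 -3" --pt "-0.05 -0.17 0 -4" --pt "-0.05 -0.21 0 -5" --pt "-0.05 -0.25 0 -6" --pt "-0.05 -0.29 0 -7.1" --pt "-0.05 -0.33 0 -7.1" --pt "-0.05 -0.37 0 -7.1" --pt "-0.05 -0.41 0 -7.1" --pt "-0.04 -0.45 0 -7.1" --pt "-0.02 -0.49 0 -7.1" --pt "0.01 -0.53 0 -7.1" --pt "0.04 -0.56 0 -7.1" --pt "0.08 -0.588 0 -7.1" --pt "0.12 -0.588 0 -7.1" --pt "0.15 -0.588 0 -7.1" --pt "0.175 -0.588 0 -7.1" --pt "0.185 -0.588 0 -7.1"

```text
time_s: 38.0
position: [0.6212, -0.2318, 0.3719]
orientation: [-2.189, -2.248, 0.002]
wrist_force: [0.1, -0.1, -3.1]
opening: 0.0154
grip_force: 60.0
```

Call:
play_rows --pt "0 0 0 0" --pt "0 0 -0.03 0" --pt "0 0 -0.07 0" --pt "0 0 -0.11 0" --pt "0 0 -0.14 0" --pt "0 0 -0.14 0" --pt "0 0 -0.14 0"

```text
time_s: 38.7
position: [0.6195, -0.2322, 0.2361]
orientation: [-2.192, -2.25, 0.0]
wrist_force: [0.4, 1.0, -1.8]
opening: 0.0155
grip_force: 60.0
```

Run:
```python
from h import *
s=state(); print(s['position'],s['orientation'].round(3))
for n in('scene','side'):
    im,P=look(n); cv2.imwrite('pics/%s13.png'%n,im); H,S,V=[x.astype(int) for x in cv2.split(cv2.cvtColor(im,cv2.COLOR_BGR2HSV))]
    X,Y,Z=[P[...,i] for i in range(3)]
    m=(H>95)&(H<130)&(S>120)&(Z>.15)&(Z<.4)&(Y<0); q=P[m]; print(n,m.sum(),rect(q[:,:2]),np.percentile(q[:,2],[2,50,98]))
    A=np.c_[q[:,:2],np.ones(len(q))]; k=abs(q[:,2]-np.median(q[:,2]))<.008; print('slope',np.linalg.lstsq(A[k],q[k,2],rcond=None)[0])
    m=(S<60)&(Z>.092)&(Z<.106)&(abs(X-.62)<.13)&(abs(Y+.23)<.14); print('tub',m.sum(),rect(P[m][:,:2]))
im,P=look('wrist'); cv2.imwrite('pics/l13.png',im)
```

```text
[ 0.61954867 -0.23218591  0.23612114] [-2.192 -2.25   0.   ]
scene 4990 (array([ 567.2, -385.1]), array([600.6, 219.9]), 62.5) [0.20926163 0.23045225 0.32863818]
slope [-0.00275223 -0.00104154  0.23191155]
tub 369 (array([ 670.4, -271.1]), array([261.1, 132.6]), 53.6)
side 2313 (array([ 564.6, -372.1]), array([591. , 249.5]), 67.0) [0.18102644 0.23081241 0.25869555]
slope [-0.001022   -0.00116779  0.23140177]
tub 264 (array([ 622.7, -228.6]), array([170.1, 214.6]), 1.6)
```

View pics/l13.png

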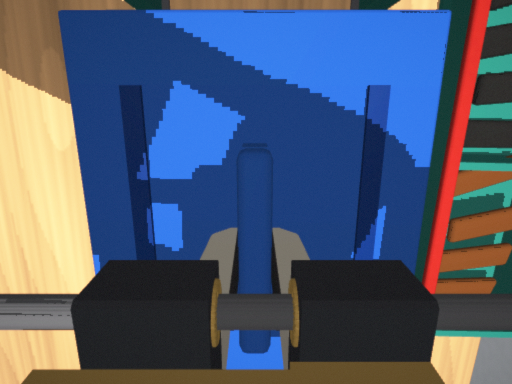

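Wrist view: the lid is gripped level and square, filling (60–450, 10–270). Next I compare the lid plate and the tub rim in the same camera.

Run:
```python
from h import *
for n in('scene','side'):
    im,P=look(n); H,S,V=[x.astype(int) for x in cv2.split(cv2.cvtColor(im,cv2.COLOR_BGR2HSV))]
    X,Y,Z=[P[...,i] for i in range(3)]
    for lo,hi in((.212,.236),(.226,.236)):
        m=((H>95)&(H<130)&(S>120)&(Z>lo)&(Z<hi)&(abs(X-.62)<.15)&(abs(Y+.23)<.15)).astype(np.uint8)
        m=cv2.morphologyEx(m,cv2.MORPH_OPEN,np.ones((3,3)))>0
        print(n,m.sum(),rect(P[m][:,:2]))
```

```text
scene 4442 (array([ 621.1, -233.5]), array([182.1, 227. ]), 1.6)
scene 4367 (array([ 621.1, -233.5]), array([182.1, 227. ]), 1.6)
side 2037 (array([ 625.7, -227.8]), array([182.3, 226.4]), 1.8)
side 1857 (array([ 625.4, -228.2]), array([181.2, 226.4]), 2.2)
```

Call:
play_rows --pt "-0.002 0 -0.02 0" --pt "-0.002 0 -0.045 0" --pt "-0.002 0 -0.07 0" --pt "-0.002 0 -0.09 0" --pt "-0.002 0 -0.1 0" --pt "-0.002 0 -0.105 0" --pt "-0.002 0 -0.11 0" --pt "-0.002 0 -0.114 0" --pt "-0.002 0 -0.118 0" --pt "-0.002 0 -0.12 0" --pt "-0.002 0 -0.12 0" --pt "-0.002 0 -0.12 0"

```text
time_s: 40.15
position: [0.6182, -0.2322, 0.1162]
orientation: [2.192, 2.25, 0.0]
wrist_force: [-1.2, -0.1, 1.6]
opening: 0.0155
grip_force: 60.0
```

Call:
play_rows --pt "0 0 -0.002 0" --pt "0 0 -0.004 0" --pt "0 0 -0.006 0" --pt "0 0 -0.006 0" --pt "0 0 -0.006 0"

```text
time_s: 40.65
position: [0.6182, -0.2323, 0.1116]
orientation: [2.191, 2.249, 0.001]
wrist_force: [-5.4, 2.3, 14.4]
opening: 0.0156
grip_force: 60.0
```

Call:
play_rows --pt "0 0 -0.002 0" --pt "0 0 -0.004 0" --pt "0 0 -0.004 0" --pt "0 0 -0.004 0"

```text
time_s: 41.05
position: [0.6183, -0.2323, 0.1115]
orientation: [2.19, 2.249, 0.001]
wrist_force: [-21.5, 7.7, 46.7]
opening: 0.0154
grip_force: 60.0
```

```bash
cat > f.py <<'E'
from h import *
for n in('scene','side'):
    im,P=look(n); H,S,V=[x.astype(int) for x in cv2.split(cv2.cvtColor(im,cv2.COLOR_BGR2HSV))]
    X,Y,Z=[P[...,i] for i in range(3)]
    m=((H>95)&(H<130)&(S>100)&(Z>.095)&(Z<.12)&(abs(X-.62)<.15)&(abs(Y+.23)<.15)).astype(np.uint8)
    m=cv2.morphologyEx(m,cv2.MORPH_OPEN,np.ones((3,3)))>0
    q=P[m]; A=np.c_[q[:,0]-.62,q[:,1]+.23,np.ones(len(q))]; k=abs(q[:,2]-np.median(q[:,2]))<.005
    print(n,m.sum(),rect(q[:,:2]),np.median(q[:,2]).round(4),np.linalg.lstsq(A[k],q[k,2],rcond=None)[0].round(4))
E
python3 f.py
```

```text
scene 3504 (array([ 618.8, -234.1]), array([181.9, 225.5]), 1.5) 0.1058 [-0.0017 -0.0012  0.1059]
side 1766 (array([ 621.4, -228. ]), array([185.1, 227.5]), 1.9) 0.1053 [-0.0005 -0.0006  0.1053]
```

The lid is home: its plate top reads 0.106 m and level, and it carried 47 N without going lower. I'm releasing it.

Call:
play_rows --pt "0 0 0.006 0" --pt "0 0 0.009 0" --pt "0 0 0.009 0" --pt "0 0 0.009 0"

```text
time_s: 41.55
position: [0.6177, -0.232, 0.1138]
orientation: [-2.192, -2.25, 0.0]
wrist_force: [-0.1, 0.2, -2.4]
opening: 0.0158
grip_force: 60.0
```

Call:
play_rows --pt "0 0 0 0" --pt "0 0 0 0" --pt "0 0 0 0" --pt "0 0 0 0" --pt "0 0 0.04 0" --pt "0 0 0.08 0" --pt "0 0 0.12 0" --pt "-0.04 0 0.15 0" --pt "-0.08 0 0.15 0" --pt "-0.12 0 0.15 0" --pt "-0.12 0 0.15 0" --pt "-0.12 0 0.15 0" --jaw 1

```text
time_s: 42.75
position: [0.4979, -0.2323, 0.2653]
orientation: [2.192, 2.249, 0.001]
wrist_force: [0.5, 0.5, -0.6]
opening: 0.0928
grip_force: 0.0
```

```bash
python3 f.py; python3 m.py 14
python3 - <<'E'
import cv2; cv2.imwrite('pics/c14.png',cv2.imread('pics/scene_14.png'))
E
```

```text
scene 5368 (array([ 618.5, -233.7]), array([182.7, 226.2]), 1.2) 0.1061 [-0.001  -0.001   0.1062]
side 2256 (array([ 621.6, -228.1]), array([186.7, 227.9]), 2.0) 0.1054 [-0.0012  0.0005  0.1055]
scene rim [285. 180.] 950 [620.7   9.6] [227.7 128.1] 1.3
scene lid [227. 283.] 5552 [ 619.3 -233.3] [180.9 226.5] 1.3
side rim [240. 184.] 535 [622.1  14.6] [232.2 127.2] 1.2
side knob [278. 210.] 42 [624.6 143.1] [18.7 20.5] 7.8
side lid [178. 210.] 2431 [ 622.6 -236.9] [185.  245.5] 1.5
```

View pics/c14.png

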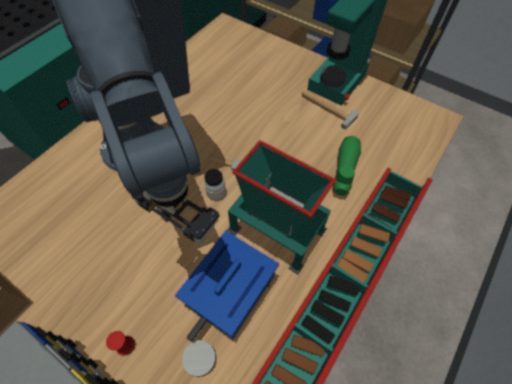

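The lid sits flat on the tub at (228,283), no strays are left on the bench, and the other items are in place. I'm handing in.

```bash
python3 -c "
from cell import hand_in; print(hand_in())"
```

```text
the job is handed in; nothing more can be done
None
```

I handed the job in at about 43 s of the 210 s: all five heels (three from the hopper, two strays) are in the tub, the lid is level and fully home, the gate is shut and the tub stands clear of the hopper. The hand-in gave no verdict, so this rests on my last camera measurements.

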